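# Sort the leftovers of the breakfast buffet back into their displays

## Task

Sort the mixed things on the slotted bread board back to where each kind belongs on the buffet: the rye roll into the wicker basket with the other rolls, the muffin onto the silver tray with the muffins, both the jam jar and the honey jar into the blue crate with the jars, and the D-shaped butter pot fully down in the D-shaped well of the wooden block, turned so that its flat back meets the well's flat end. Set each one down gently (do not drop it) so that it stands upright on the floor of its place, in any order, and do not push or tip the glass milk jug.

Things in the scene. Friction and masses are not known exactly. Their poses are not given: they have to be found in the camera images.
- rye_roll: Brown round rye roll with three pale score marks, loose, firm, 56 mm across (straight sides from 6 to 26 mm up), 42 mm high, about 70 g. Starts upright on the bread board (flat top 25 mm above the table). Origin: centre of underside, z up.
- muffin: Chocolate muffin in a white paper case, loose, firm: case 49 mm wide at the bottom, 54 mm at 34 mm up; dark dome above it 60 mm wide, top at 55 mm; about 80 g. Starts upright on the bread board (flat top 25 mm above the table). Origin: centre of underside, z up.
- jam_jar: Small jar of dark red jam with a red lid, pale label, loose, 46 mm in diameter, straight sided, 61 mm high, about 130 g. Starts upright on the bread board (flat top 25 mm above the table). Origin: centre of underside, z up.
- honey_jar: Small jar of golden honey with a yellow lid, pale label, loose, 46 mm in diameter, straight sided, 61 mm high, about 140 g. Starts upright on the bread board (flat top 25 mm above the table). Origin: centre of underside, z up.
- butter_pot: White ceramic pot, blue lid, D-shaped from above, loose, 180 g. Half circle of radius 27 mm about the origin on its +x side, then parallel flat sides at y -27 and +27 (grip these) to the flat back at x -26. Lid top 46 mm up, brass knob (14 wide) to 56. Starts upright on the bread board (flat top 25 mm above the table). Origin: centre of underside, z up.
- roll_basket: Tan wicker basket, 140 x 170 mm, with two rye rolls: place for rolls. Fixed. Origin: centre of underside, on the table; x along the 140 side, y along the 170. Floor 5 mm up, walls 5 thick, 28 high. Two 56 mm rolls (tops 48 mm up) fixed at x +36, y -38 and +38; free half at -x (centre line x -33, all of y). Thin wooden handles over the 140 sides, 49 mm up.
- muffin_tray: Silver steel tray with a low rim, 140 x 170 mm, with two muffins: place for muffins. Fixed. Origin: centre of underside, on the table; x along the 140 side, y along the 170. Floor 5 mm up, walls 5 thick, 17 high. Two 60 mm muffins (tops 60 mm up) fixed at x +36, y -38 and +38; free half at -x (centre line x -33, all of y).
- jar_crate: Blue open crate, 140 x 170 mm, with a jam and a honey jar: place for both jars. Fixed. Origin: centre of underside, on the table; x along the 140 side, y along the 170. Floor 5 mm up, walls 5 thick, 26 high. Two 46 mm jars (tops 66 mm up) fixed at x +36, y -38 and +38; free half at -x (centre line x -33, all of y). Room for two more, e.g. at y -37 and +37.
- pot_block: Pale wood block, 110 x 110 x 30 mm high, fixed, with a D-shaped well for the butter pot. Origin: centre of underside, on the table, under the centre of the well's half circle (radius 32 mm, on +x); straight sides at y -32 and +32, flat end at x -31: the pot's outline plus 5 mm. Dark floor 12 mm above the table, 18 deep. The pot fits only with its axes parallel to the block's, x the same way.
- milk_jug: Glass milk jug with white inside, loose, to be left alone: 60 mm wide, 100 mm high, handle reaching 54 mm out along its +x. Origin: centre of underside, on the table.
Things that resemble listed ones, but are neither listed nor needed, are in the scene too. What is shaped like the rye_roll but green or turquoise is not meant.

How it is judged (in metres and radians):
At the end, for the whole second after the job is handed in: Roll, muffin and jars stand on the floors of basket, tray and crate (x -50 to +30, y +-65, underside 0 to 15 mm from its origin), the pot in the well (underside under 18, centred to 12 mm, turned to 0.25 rad); all upright to 0.2 rad, still (0.02 m/s); jug within 30 mm, upright to 0.2 rad (x of rye_roll in the frame of roll_basket between -0.05 and 0.03 m and y of rye_roll in the frame of roll_basket between -0.065 and 0.065 m and z of rye_roll in the frame of roll_basket between 0 and 0.015 m and angle between each of rye_roll, muffin, jam_jar, honey_jar, butter_pot, milk_jug's own z axis and vertical below 0.2 rad and linear speed of each of rye_roll, muffin, jam_jar, honey_jar, butter_pot below 0.02 m/s and x of muffin in the frame of muffin_tray between -0.05 and 0.03 m and y of muffin in the frame of muffin_tray between -0.065 and 0.065 m and z of muffin in the frame of muffin_tray between 0 and 0.015 m and x of jam_jar in the frame of jar_crate between -0.05 and 0.03 m and y of jam_jar in the frame of jar_crate between -0.065 and 0.065 m and z of jam_jar in the frame of jar_crate between 0 and 0.015 m and x of honey_jar in the frame of jar_crate between -0.05 and 0.03 m and y of honey_jar in the frame of jar_crate between -0.065 and 0.065 m and z of honey_jar in the frame of jar_crate between 0 and 0.015 m and horizontal distance between butter_pot and pot_block below 0.012 m and z of butter_pot in the frame of pot_block between 0.006 and 0.018 m and angle between the x axis of butter_pot and the x axis of pot_block, either way round below 0.25 rad and distance of milk_jug from where it was at the start of the episode below 0.03 m); the robot touches nothing.
It fails at once if a thing is dropped into its place (faster than 0.75 m/s, as after a fall of 3 cm, when less than 60 mm above the table there) ((horizontal distance between rye_roll and roll_basket below 0.08 m and height (world z) of rye_roll below 0.06 m and linear speed of rye_roll above 0.75 m/s) or (horizontal distance between muffin and muffin_tray below 0.08 m and height (world z) of muffin below 0.06 m and linear speed of muffin above 0.75 m/s) or (horizontal distance between jam_jar and jar_crate below 0.08 m and height (world z) of jam_jar below 0.06 m and linear speed of jam_jar above 0.75 m/s) or (horizontal distance between honey_jar and jar_crate below 0.08 m and height (world z) of honey_jar below 0.06 m and linear speed of honey_jar above 0.75 m/s) or (horizontal distance between butter_pot and pot_block below 0.08 m and height (world z) of butter_pot below 0.06 m and linear speed of butter_pot above 0.75 m/s)).
It fails at once if the glass milk jug is shoved more than 30 mm or tipped (distance of milk_jug from where it was at the start of the episode above 0.03 m or angle between milk_jug's own z axis and vertical above 0.35 rad).
It also fails if it takes over 120 s, if anything falls off the work surface, if the arm or the gripper's body presses on something with over 40 N, if the wrist force passes 120 N, or if a joint passes its speed limit or range.

## Robot

A 6-joint arm with a two-finger parallel gripper is mounted at the origin on the work surface. World frame = base frame: x ahead of the robot, y to its left, z up, the work surface at z = 0. Lengths are in mm, angles in rad, forces in N, time in s.
With the tool pointing down it reaches from about 275 to 750 mm from the base axis. Payload 10.2 kg.
Tool frame: the origin (TCP) lies midway between the tips of the shut fingers; the grasp point (between the pads) lies grip_depth behind it (grip_depth is the distance from the TCP to the grasp point, in mm); z points along the fingers, y is the line along which they close (so a half turn about z gives the same grasp; the last joint's range is limited). The gripper opens to 85 mm and grips with 20 to 120 N. Pads are 22 mm wide; open, the fingers measure 114 mm over their backs; the gripper's body (76 mm by 85 mm) begins 54 mm behind the grasp point. The pads swing forward as they close: fully open they stand 13 mm farther back than shut.
Start: joints at [1.112, 0.313, 1.498, -0, 1.331, -0.223], TCP at [122.664, 510.475, 231.294] pointing down, gripper open.
Joint ranges: [-2.94, 2.94], [-0.97, 2.17], [0.19, 2.56], [-1.23, 4.37], [0.02, 3.11], [-2.88, 2.88]. Speed limits (rad/s): [2.39, 2.39, 3.01, 3.14, 3.14, 3.14].

## Interface

Orientations are given as a unit quaternion [w, x, y, z].
In Python, from rig import * gives the robot as it stands.
- The arm moves only by the tool servo_tool, never from a script. Its argument "commands" is a list of rows, each a list of 3 entries, a list of its own where there are three numbers: the gripper command: -1 is fully open, 1 is shut, values between are in proportion, then the shift along the tool's x, y, z in m, then the turn, a rotation vector about the tool's x, y, z in units of 6 degrees (1.0 is 6 degrees). In form: [[grip, [dx, dy, dz], [ax, ay, az]], ...]. A call has 1 to 10 rows; each row shifts and turns the commanded pose from where the row before left it, along the tool's axes as they then stand; what a row does not reach is not made up. A row lasts 1/12 s, in which the tool goes at most 41.7 mm and 7.16 degrees, less where a joint would pass 70% of its speed; a pose out of reach is approached as far as the arm can. A call is refused whole if a number of a shift passes 0.0417 or a number of a turn 1, either way. A call with a gripper value outside its range is refused whole. The fingers move at their own pace and stop on an object; "squeeze" is the grip in N (left out, the last holds). Time passes only in rows, so rows that do not move let the fingers close. It gives the time, the measured TCP pose, the force, the opening and the grip force at its end, in the units of the state.
- sense(): the state, without advancing time (a new reading comes with each control period).
- capture(name): name is "side" or "top" or "wrist"; returns a dict with "pixels" (420x560x3 uint8, red, green, blue), "z_map" (420x560 float32, mm along the optical axis (not along the pixel's ray), 0 where there is no reading), "fx", "fy", "cx", "cy" (pixels), "rvec" (rotation vector, rad) and "tvec" (3), from world to camera coordinates, as OpenCV has them; the wrist camera has in their place "T_tool_cam" (4x4, takes a point from camera to tool coordinates, whose origin is the TCP and whose axes are the flange's). Camera axes: x right, y down, z forward; pixel columns grow to the right and rows downward; lengths in mm; the calibration is good to about 2 mm. A picture is of the moment at which its call begins: read the wrist's pose just before it.
- finish_job(): hands the job in; it is judged then, once.
The state is a dict: "time_s": time; "joints": joint angles; "dq": joint speeds; "tau": joint torques, N m; "eef_pos": TCP position; "ee_rot": TCP orientation; "force": force on the tool from outside, world axes, zero at the start; "wrist_torque": the same for the moment, N m; "grip_width": opening from 0.0 (shut) to 1.0 (fully open); "grip_force": force on a finger pad.
Only numpy, scipy, OpenCV 4.12 (cv2) and the standard library are available. Lean on these libraries where they do the work, as an engineer would, in place of code of your own. Each camera call takes 0.05 s, during which the arm holds its last target. There are 200 camera calls.

## Working session

There is one attempt and no reset: what is moved stays moved. The work goes in short steps, Python scripts to look and compute and a tool call to move; the robot and the scene stay as the last step left them, time stands still between calls to the robot, and variables do not carry over. Pictures are saved under pics/ and viewed, at most 14 in all, crops included, and the job is handed in when it is done.

Besides the shell and the picture viewer there is one more tool, called after "Request:" as name(argument=value, ...), one argument or row to a line, values as JSON. servo_tool: Moves the arm, as the interface text tells. Its arguments: {"type":"object","properties":{"commands":{"type":"array"},"squeeze":{"type":"number"}},"required":["commands"]}

```bash
mkdir -p pics; ls; cat > h.py <<'E'
from rig import *
import numpy as np, cv2
from scipy.spatial.transform import Rotation as R
def save(name,fn):
    c=capture(name); cv2.imwrite('pics/'+fn,c['pixels'][:,:,::-1]); np.savez('pics/'+fn+'.npz',**c); return c
def cloud(c):
    z=c['z_map'].astype(float); v,u=np.mgrid[:z.shape[0],:z.shape[1]]
    P=np.dstack([(u-c['cx'])/c['fx']*z,(v-c['cy'])/c['fy']*z,z])
    Rm=R.from_rotvec(np.ravel(c['rvec'])).as_matrix()
    W=(P-np.ravel(c['tvec']))@Rm
    W[z==0]=np.nan
    return W
E
python3 - <<'E'
from h import *
s=sense(); print(s)
c=save('top','top0.png'); d=save('side','side0.png')
for k in(c,d): print({a:b for a,b in k.items() if a not in('pixels','z_map')})
E
```

```text
pics
{'time_s': 0.0, 'joints': array([ 1.11158917e+00,  3.13494712e-01,  1.49842453e+00, -2.96029302e-05,
        1.33103114e+00, -2.23414835e-01]), 'dq': array([ 0.00200619,  0.00041916,  0.0028049 , -0.00063805, -0.00284045,
        0.00088655]), 'tau': array([-1.36778581e-04, -4.12266719e+01, -2.59743190e+01, -1.74705274e-04,
        4.13416288e-03, -1.67179763e-05]), 'eef_pos': array([122.55546422, 510.22729483, 230.71693453]), 'ee_rot': array([-2.13684688e-04,  1.17619708e-01,  9.93058479e-01, -6.44516394e-04]), 'force': array([-0.30345827,  0.17294941,  0.26842193]), 'wrist_torque': array([-0.02241108,  0.02975836,  0.03742644]), 'grip_force': 0.0, 'grip_width': 0.9991802004849781}
{'fx': 455.6862908184418, 'fy': 455.6862908184418, 'cx': 282.24767204974796, 'cy': 215.86391328570173, 'rvec': array([ 2.12502646, -2.15427022,  0.14795664]), 'tvec': array([ 21.23891549, 580.88016604, 965.80133356])}
{'fx': 495.1328434099666, 'fy': 495.1328434099666, 'cx': 274.74784075060325, 'cy': 208.21090959079473, 'rvec': array([ 2.30389241, -0.7486964 ,  0.27896791]), 'tvec': array([-474.63807572,  278.00436744,  955.46597524])}
```

View pics/top0.png

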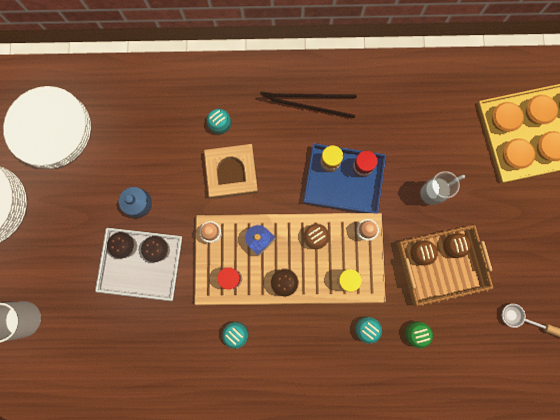

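View pics/side0.png

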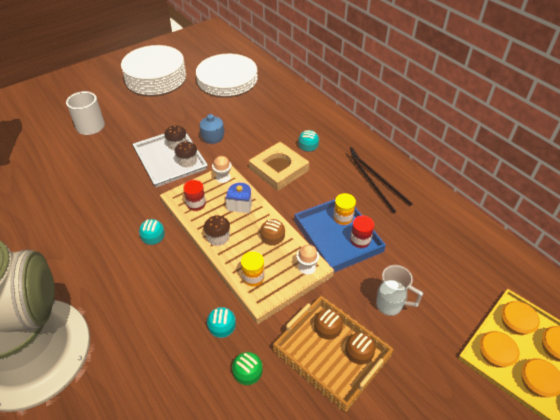

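Top view: board items are butter pot (259,238), rye roll (317,236), jam jar (228,278), muffin (284,283) and honey jar (350,281), with egg cups (209,231) and (368,230) as bystanders. The basket is at (445,265), tray (139,264), crate (344,178), block (230,170) and jug (438,188). The turquoise and green rolls at (218,121), (235,335), (369,330) and (420,335) are not meant. The blue pot at (135,202) is round, so it is a decoy.

```bash
cat >> h.py <<'E'
def cast(c,u,v,h):
    Rm=R.from_rotvec(np.ravel(c['rvec'])).as_matrix(); t=np.ravel(c['tvec'])
    o=-Rm.T@t; d=Rm.T@np.array([(u-c['cx'])/c['fx'],(v-c['cy'])/c['fy'],1]); return o+d*(h-o[2])/d[2]
E
python3 - <<'E'
from h import *
np.set_printoptions(precision=1,suppress=True)
c=dict(np.load('pics/top0.png.npz')); W=cloud(c); hsv=cv2.cvtColor(c['pixels'],cv2.COLOR_RGB2HSV)
def comp(m,u,v):
    n,l,s,ce=cv2.connectedComponentsWithStats(m.astype(np.uint8)); k=l[v,u]
    return (l==k) if k else None
def rep(nm,u,v,lo,hi):
    m=comp((W[...,2]>lo)&(W[...,2]<hi),u,v)
    if m is None: print(nm,'none',W[v,u]);return
    p=W[m]; r=cv2.minAreaRect(p[:,:2].astype(np.float32))
    print(nm,'n',len(p),'mean',p.mean(0),'rect',np.array(r[0]),np.array(r[1]),r[2],'z95',np.percentile(p[:,2],95))
rep('pot',254,243,40,90)
rep('roll',317,236,45,90); rep('jam',228,278,70,100); rep('muffin',284,283,55,100); rep('honey',350,281,70,100)
rep('cup1',209,231,40,120); rep('cup2',368,230,40,120)
rep('jug',440,190,50,120)
rep('board',205,260,18,30)
# containers
for nm,cs in dict(basket=[(399,240),(481,228),(491,288),(411,303)],tray=[(104,229),(181,236),(174,299),(97,292)],crate=[(312,145),(385,153),(379,210),(304,203)],block=[(204,149),(253,145),(257,191),(208,196)]).items():
    h=dict(basket=28,tray=17,crate=26,block=30)[nm]
    q=np.array([cast(c,u,v,h) for u,v in cs]); r=cv2.minAreaRect(q[:,:2].astype(np.float32)); print(nm,q[:,:2].tolist() and q[:,:2].round().tolist(),r)
for nm,pts,h in [('basketrolls',[(427,252),(458,244)],45),('traymuff',[(121,244),(153,248)],58),('cratejars',[(332,156),(366,161)],66)]:
    q=np.array([cast(c,u,v,h) for u,v in pts]); print(nm,q.round())
big=cv2.resize(c['pixels'][215:305,190:390],None,fx=4,fy=4,interpolation=cv2.INTER_CUBIC)
big2=cv2.resize(c['pixels'][135:210,195:330],None,fx=4,fy=4,interpolation=cv2.INTER_CUBIC)
im=np.zeros((360+230,800,3),np.uint8); im[:360]=big; im[360:360+230,:540]=big2[:230]
cv2.imwrite('pics/crop.png',im[:,:,::-1])
E
```

```text
pot n 586 mean [530.1  64.6  70.7] rect [532.5  66.5] [53.4 53.7] 44.6951904296875 z95 78.30623171614718
roll n 507 mean [534.6 -59.5  61.6] rect [535.6 -59.8] [52.6 55. ] 88.2701644897461 z95 68.8490290117806
jam n 392 mean [446.5 126.6  85.7] rect [446.8 126.8] [44.  43.4] 89.21974182128906 z95 88.62312972221663
muffin n 598 mean [436.2  10.4  74.3] rect [436.2  10.2] [57.3 54.5] 89.26204681396484 z95 80.23511500754262
honey n 397 mean [ 439.1 -125.8   85.7] rect [ 439.5 -126.1] [45.3 43.2] 89.20172882080078 z95 88.49639689923895
cup1 n 352 mean [545.4 166.9  77.8] rect [547.2 169.5] [44.1 43.7] 88.76596069335938 z95 89.88357120246935
cup2 n 355 mean [ 545.1 -168.2   77.9] rect [ 546.8 -171. ] [44.4 43.9] 88.63381958007812 z95 90.06000378410978
jug none [ 633.  -336.3   49.3]
board n 14064 mean [492.8  -6.9  24.8] rect [571.8  -7.3] [433.9 363.5] 89.96202087402344 z95 27.89277216821594
basket [[525.0, -246.0], [550.0, -429.0], [417.0, -441.0], [387.0, -265.0]] ((468.44183349609375, -346.4263610839844), (139.300537109375, 185.1439971923828), 7.533569812774658)
tray [[561.0, 419.0], [542.0, 243.0], [402.0, 256.0], [420.0, 428.0]] ((481.4087219238281, 337.5276794433594), (178.19862365722656, 141.35826110839844), 84.20121002197266)
crate [[748.0, -57.0], [726.0, -224.0], [594.0, -205.0], [612.0, -36.0]] ((669.2222290039062, -130.10501098632812), (171.77032470703125, 136.99948120117188), 82.58413696289062)
block [[741.0, 191.0], [749.0, 79.0], [641.0, 70.0], [631.0, 181.0]] ((690.988037109375, 130.11386108398438), (110.60208129882812, 112.97086334228516), 5.073675632476807)
basketrolls [[ 497. -301.   45.]
 [ 513. -369.   45.]]
traymuff [[522. 364.  58.]
 [513. 294.  58.]]
cratejars [[ 710.  -98.   66.]
 [ 697. -173.   66.]]
```

View pics/crop.png

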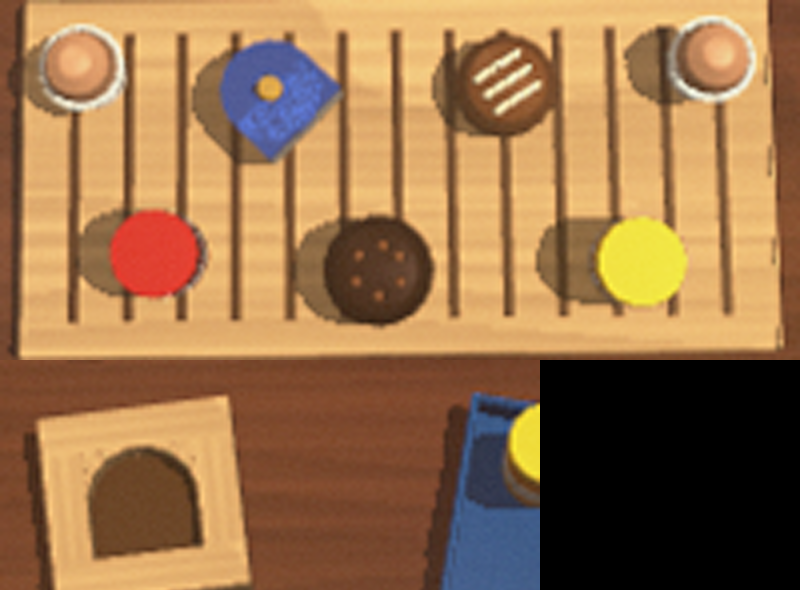

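Crop shows: rye roll brown with three pale marks at (317,236) in the full image, jam with red lid (228,278), honey with yellow lid (350,281), and muffin (284,283). The pot's round end points up-left and its flat back lower-right, so its yaw is about 45°. The well's flat end is towards the robot, yaw about 5°. These fit the descriptions; the green/turquoise rolls and round blue pot are lookalikes.

```bash
cat >> h.py <<'E'
def wpose(s):
    q=s['ee_rot']; return R.from_quat([q[1],q[2],q[3],q[0]]).as_matrix(),np.array(s['eef_pos'])
def wcap(fn):
    s=sense(); Rt,p=wpose(s); c=save('wrist',fn); T=np.array(c['T_tool_cam'])
    Rm=(Rt@T[:3,:3]).T; o=Rt@T[:3,3]+p
    c['rvec']=R.from_matrix(Rm).as_rotvec(); c['tvec']=-Rm@o; np.savez('pics/'+fn+'.npz',**c); return c
def to(x,y,z,yaw=None):
    s=sense(); Rt,p=wpose(s); d=Rt.T@(np.array([x,y,z])-p); a=np.degrees(np.arctan2(Rt[1,1],Rt[0,1]))-90
    print('t',round(s['time_s'],1),'tcp',p.round(1),'yaw',round(a,1),'tilt',(Rt[:,2]).round(3),'tool shift mm',d.round(1), '' if yaw is None else 'turn units %.2f'%(-(yaw-a)/6))
E
python3 - <<'E'
import rig; print([ (k,getattr(rig,k)) for k in dir(rig) if not k.startswith('_') and isinstance(getattr(rig,k),(int,float,dict))])
from h import *
np.set_printoptions(precision=1,suppress=True)
print(np.array(capture('wrist')['T_tool_cam']))
try: print(grip_depth)
except Exception as e: print(e)
to(446.8,126.8,200,0)
c=dict(np.load('pics/top0.png.npz'))
# pot corners and knob
for u,v,h in[(275,237.5,71),(258.7,255,71),(257.2,237,81)]: print(cast(c,u,v,h))
E
```

```text
[('grip_depth', 18.700000000000003)]
[[  -0.    -1.    -0.3   65.1]
 [   1.    -0.    -0.    -0.9]
 [  -0.    -0.3    1.  -142.2]
 [   0.     0.     0.     1. ]]
18.700000000000003
t 0.1 tcp [122.6 510.3 230.9] yaw -13.5 tilt [-0. -0. -1.] tool shift mm [-404.8 -297.1   31.1] turn units -2.25
[530.4  29.1  71. ]
[493.5  64.2  71. ]
[531.   66.6  81. ]
```

Request:
servo_tool(
  commands=[
    [-1,[0,0,0],[0,0,-0.75]],
    [-1,[0,0,0],[0,0,-0.75]],
    [-1,[0,0,0],[0,0,-0.75]],
  ],
  squeeze=40,
)

```text
time_s: 0.4
eef_pos: [122.6, 510.4, 231.0]
ee_rot: [-0.0, -0.002, 1.0, -0.0]
force: [-0.8, 0.3, 0.4]
grip_width: 0.998
grip_force: 0.0
```

Request:
servo_tool(
  commands=[
    [-1,[-0.0324,-0.0383,0.008],[0,0,0]],
    [-1,[-0.0324,-0.0383,0.008],[0,0,0]],
    [-1,[-0.0324,-0.0383,0.008],[0,0,0]],
    [-1,[-0.0324,-0.0383,0.008],[0,0,0]],
    [-1,[-0.0324,-0.0383,0.008],[0,0,0]],
    [-1,[-0.0324,-0.0383,0.008],[0,0,0]],
    [-1,[-0.0324,-0.0383,0.008],[0,0,0]],
    [-1,[-0.0324,-0.0383,0.008],[0,0,0]],
    [-1,[-0.0324,-0.0383,0.008],[0,0,0]],
    [-1,[-0.0324,-0.0383,0.008],[0,0,0]],
  ],
)

```text
time_s: 1.23
eef_pos: [389.2, 194.4, 165.5]
ee_rot: [0.0, 0.0, 1.0, 0.0]
force: [0.4, 0.5, -0.2]
grip_width: 1.002
grip_force: 0.0
```

```bash
python3 - <<'E'
from h import *
to(446.8,126.8,44,0)
E
```

```text
t 1.2 tcp [389.2 194.4 165.5] yaw -0.0 tilt [ 0.  0. -1.] tool shift mm [-57.6 -67.6 121.5] turn units -0.00
```

Request:
servo_tool(
  commands=[
    [-1,[-0.0193,-0.0225,0],[0,0,0]],
    [-1,[-0.0193,-0.0225,0],[0,0,0]],
    [-1,[-0.0193,-0.0225,0.01],[0,0,0]],
    [-1,[0,0,0.035],[0,0,0]],
    [-1,[0,0,0.035],[0,0,0]],
    [-1,[0,0,0.03],[0,0,0]],
    [-1,[0,0,0.011],[0,0,0]],
    [1,[0,0,0],[0,0,0]],
    [1,[0,0,0],[0,0,0]],
    [1,[0,0,0],[0,0,0]],
  ],
)

```text
time_s: 2.07
eef_pos: [447.0, 128.8, 45.7]
ee_rot: [0.001, 0.0, 1.0, 0.0]
force: [-0.1, -0.6, -0.3]
grip_width: 0.608
grip_force: 0.0
```

Request:
servo_tool(
  commands=[
    [1,[0,0,0],[0,0,0]],
    [1,[0,0,0],[0,0,0]],
    [1,[0,0,0],[0,0,0]],
    [1,[0,0,0],[0,0,0]],
  ],
)

```text
time_s: 2.4
eef_pos: [447.1, 128.8, 46.0]
ee_rot: [0.001, 0.0, 1.0, 0.0]
force: [-0.0, -0.7, 7.0]
grip_width: 0.529
grip_force: 40.9
```

Request:
servo_tool(
  commands=[
    [1,[0,0,-0.01],[0,0,0]],
    [1,[0,0,-0.03],[0,0,0]],
    [1,[0,0,-0.04],[0,0,0]],
    [1,[-0.02,-0.02,-0.025],[0,0,0]],
    [1,[-0.025,-0.028,0],[0,0,0]],
    [1,[-0.025,-0.028,0],[0,0,0]],
    [1,[-0.025,-0.028,0],[0,0,0]],
    [1,[-0.025,-0.028,0],[0,0,0]],
    [1,[-0.025,-0.028,0],[0,0,0]],
    [1,[-0.025,-0.028,0],[0,0,0]],
  ],
)

```text
time_s: 3.23
eef_pos: [617.0, -60.7, 150.7]
ee_rot: [0.0, 0.0, 1.0, -0.0]
force: [1.0, 0.8, -1.4]
grip_width: 0.538
grip_force: 41.6
```

```bash
python3 - <<'E'
from h import *
np.set_printoptions(precision=1,suppress=True)
c=dict(np.load('pics/top0.png.npz')); W=cloud(c); hsv=cv2.cvtColor(c['pixels'],cv2.COLOR_RGB2HSV).astype(int)
X,Y,Z=W[...,0],W[...,1],W[...,2]
def rect(nm,m,minn=50):
    p=W[m]; print(nm,len(p),cv2.minAreaRect(p[:,:2].astype(np.float32)))
def box(cx,cy,r=130): return (abs(X-cx)<r)&(abs(Y-cy)<r)
rect('crate',(hsv[...,0]>100)&(hsv[...,0]<125)&(hsv[...,1]>120)&box(669,-130)&(Z>15)&(Z<32))
rect('crate floor',(hsv[...,0]>100)&(hsv[...,0]<125)&(hsv[...,1]>120)&box(669,-130)&(Z<12))
rect('tray',box(481,337,115)&(Z>11)&(Z<24))
rect('basket',box(469,-345,125)&(Z>18)&(Z<33))
rect('block',box(691,130,80)&(Z>24)&(Z<36))
m=box(691,130,50)&(Z<18); rect('well',m)
p=W[m][:,:2]; print('well floor mean',p.mean(0))
ys=W[box(468,-345,125)&(Z>40)&(hsv[...,0]<20)]
for nm,u,v,lo in[('r1',427,252,30),('r2',458,244,30),('m1',121,244,42),('m2',153,248,42),('j1',332,156,55),('j2',366,161,60),('jug',440,190,30)]:
    n,l,s,ce=cv2.connectedComponentsWithStats((Z>lo).astype(np.uint8)); k=l[v,u]
    q=W[l==k]; print(nm,len(q),cv2.minAreaRect(q[:,:2].astype(np.float32)))
to(641,-91,165,-7.5)
E
```

```text
crate 236 ((669.6781616210938, -129.79794311523438), (167.31863403320312, 137.35842895507812), 79.53250885009766)
crate floor 2189 ((672.6553344726562, -126.96900177001953), (152.43385314941406, 126.82191467285156), 79.34262084960938)
tray 1026 ((502.5404052734375, 335.27728271484375), (177.76751708984375, 186.3490447998047), 82.71856689453125)
basket 1090 ((451.7825927734375, -354.78460693359375), (198.4152069091797, 201.212646484375), 6.79176139831543)
block 1636 ((692.0987548828125, 130.19122314453125), (111.19192504882812, 110.12094116210938), 6.457801818847656)
well 632 ((676.9837646484375, 127.62071228027344), (96.87306213378906, 67.8724136352539), 18.519149780273438)
well floor mean [691.9 130.3]
r1 1928 ((470.8207702636719, -344.6913146972656), (145.81394958496094, 178.819580078125), 11.787181854248047)
r2 1928 ((470.8207702636719, -344.6913146972656), (145.81394958496094, 178.819580078125), 11.787181854248047)
m1 558 ((522.3294067382812, 369.71807861328125), (56.17388153076172, 57.13972473144531), 54.1580696105957)
m2 559 ((512.9633178710938, 295.33148193359375), (57.21294403076172, 58.609012603759766), 16.426727294921875)
j1 353 ((711.7959594726562, -99.091552734375), (45.110206604003906, 43.90382385253906), 45.72275924682617)
j2 337 ((698.4357299804688, -173.91329956054688), (43.88694381713867, 45.00658416748047), 11.114969253540039)
jug 894 ((642.293212890625, -335.35101318359375), (58.17814254760742, 75.06217956542969), 56.01906204223633)
t 3.2 tcp [617.  -60.7 150.7] yaw -0.0 tilt [ 0. -0. -1.] tool shift mm [-24.  -30.3 -14.3] turn units 1.25
```

Request:
servo_tool(
  commands=[
    [1,[-0.0265,-0.029,0],[0,0,0]],
    [1,[0,0,0],[0,0,0.86]],
    [1,[0,0,0.01],[0,0,0.86]],
    [1,[0,0,0.035],[0,0,0]],
    [1,[0,0,0.035],[0,0,0]],
    [1,[0,0,0.025],[0,0,0]],
    [1,[0,0,0.01],[0,0,0]],
    [1,[0,0,0.005],[0,0,0]],
    [1,[0,0,0],[0,0,0]],
  ],
)

```text
time_s: 3.98
eef_pos: [642.9, -88.3, 30.2]
ee_rot: [0.0, 0.09, 0.996, -0.0]
force: [0.5, 0.3, -1.3]
grip_width: 0.531
grip_force: 41.6
```

Request:
servo_tool(
  commands=[
    [1,[0,0,0.002],[0,0,0]],
    [1,[0,0,0.0015],[0,0,0]],
    [1,[0,0,0],[0,0,0]],
    [-0.25,[0,0,0],[0,0,0]],
    [-0.25,[0,0,0],[0,0,0]],
    [-0.25,[0,0,0],[0,0,0]],
    [-0.3,[0,0,-0.02],[0,0,0]],
    [-0.3,[0,0,-0.035],[0,0,0]],
    [-0.5,[0,0,-0.035],[0,0,0]],
    [-1,[0,0,-0.035],[0,0,0]],
  ],
)

```text
time_s: 4.82
eef_pos: [642.5, -88.2, 152.9]
ee_rot: [-0.0, 0.09, 0.996, 0.0]
force: [1.6, 0.8, -0.9]
grip_width: 0.872
grip_force: 0.0
```

```bash
python3 - <<'E'
from h import *
to(535.6,-59.8,155,0)
to(439.5,-126.1,155,0)
c=wcap('w1.png'); 
E
```

```text
t 4.8 tcp [642.5 -88.2 152.9] yaw -10.3 tilt [-0.  0. -1.] tool shift mm [110.3   8.8  -2. ] turn units -1.72
t 4.8 tcp [642.5 -88.2 152.9] yaw -10.3 tilt [-0.  0. -1.] tool shift mm [192.9 -73.7  -2. ] turn units -1.72
```

View pics/w1.png

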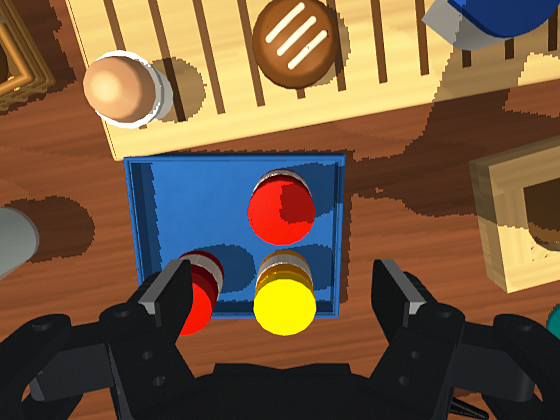

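Wrist view: the jam jar stands upright in the crate at (281,210). Honey next.

Request:
servo_tool(
  commands=[
    [-1,[0.0322,-0.0123,0],[0,0,0]],
    [-1,[0.0322,-0.0123,0],[0,0,0]],
    [-1,[0.0322,-0.0123,0],[0,0,0]],
    [-1,[0.0322,-0.0123,0],[0,0,0]],
    [-1,[0.0322,-0.0123,0],[0,0,0]],
    [-1,[0.0321,-0.0122,0],[0,0,0]],
    [-1,[0,0,0.035],[0,0,0]],
    [-1,[0,0,0.035],[0,0,0]],
    [-1,[0,0,0.028],[0,0,0]],
    [-1,[0,0,0.01],[0,0,0]],
  ],
)

```text
time_s: 5.7
eef_pos: [437.9, -125.4, 40.3]
ee_rot: [-0.002, 0.09, 0.996, 0.001]
force: [-0.2, -0.1, 0.6]
grip_width: 0.997
grip_force: 0.0
```

Request:
servo_tool(
  commands=[
    [1,[0,0,0],[0,0,0]],
    [1,[0,0,0],[0,0,0]],
    [1,[0,0,0],[0,0,0]],
    [1,[0,0,0],[0,0,0]],
    [1,[0,0,0],[0,0,0]],
    [1,[0,0,0],[0,0,0]],
    [1,[0,0,0],[0,0,0]],
  ],
)

```text
time_s: 6.28
eef_pos: [440.3, -126.5, 44.5]
ee_rot: [0.001, 0.09, 0.996, -0.001]
force: [-0.9, 0.1, 6.6]
grip_width: 0.529
grip_force: 41.1
```

```bash
python3 - <<'E'
from h import *
to(630.9,-158.5,26,-10.3)
E
```

```text
t 6.3 tcp [ 440.3 -126.5   44.5] yaw -10.3 tilt [ 0.002 -0.001 -1.   ] tool shift mm [-193.2    2.7   19. ] turn units -0.00
```

Request:
servo_tool(
  commands=[
    [1,[0,0,-0.01],[0,0,0]],
    [1,[0,0,-0.03],[0,0,0]],
    [1,[0,0,-0.04],[0,0,0]],
    [1,[0,0,-0.03],[0,0,0]],
    [1,[-0.0322,0.0005,0],[0,0,0]],
    [1,[-0.0322,0.0005,0],[0,0,0]],
    [1,[-0.0322,0.0005,0],[0,0,0]],
    [1,[-0.0322,0.0005,0],[0,0,0]],
    [1,[-0.0322,0.0005,0],[0,0,0]],
    [1,[-0.0322,0.0002,0],[0,0,0]],
  ],
)

```text
time_s: 7.12
eef_pos: [631.5, -158.1, 153.7]
ee_rot: [0.0, 0.09, 0.996, -0.0]
force: [0.7, -0.1, -0.6]
grip_width: 0.533
grip_force: 41.4
```

Request:
servo_tool(
  commands=[
    [1,[0,0,0],[0,0,0]],
    [1,[0,0,0.035],[0,0,0]],
    [1,[0,0,0.035],[0,0,0]],
    [1,[0,0,0.035],[0,0,0]],
    [1,[0,0,0.01],[0,0,0]],
    [1,[0,0,0.006],[0,0,0]],
    [1,[0,0,0.003],[0,0,0]],
    [1,[0,0,0],[0,0,0]],
  ],
)

```text
time_s: 7.78
eef_pos: [630.8, -158.5, 30.8]
ee_rot: [0.001, 0.09, 0.996, -0.0]
force: [0.9, -0.4, -1.0]
grip_width: 0.53
grip_force: 41.4
```

Request:
servo_tool(
  commands=[
    [1,[0,0,0.003],[0,0,0]],
    [1,[0,0,0.0015],[0,0,0]],
    [1,[0,0,0],[0,0,0]],
    [-0.25,[0,0,0],[0,0,0]],
    [-0.25,[0,0,0],[0,0,0]],
    [-0.25,[0,0,0],[0,0,0]],
    [-0.3,[0,0,-0.02],[0,0,0]],
    [-0.3,[0,0,-0.035],[0,0,0]],
    [-0.5,[0,0,-0.035],[0,0,0]],
    [-1,[0,0,-0.035],[0,0,0]],
  ],
)

```text
time_s: 8.62
eef_pos: [629.9, -158.0, 151.4]
ee_rot: [-0.0, 0.09, 0.996, 0.0]
force: [0.6, -0.5, 0.2]
grip_width: 0.874
grip_force: 0.0
```

```bash
python3 - <<'E'
from h import *
to(535.6,-59.8,27,0)
c=wcap('w2.png'); W=cloud(c); hsv=cv2.cvtColor(c['pixels'],cv2.COLOR_RGB2HSV).astype(int)
for h0,h1 in((25,35),(0,6)):
    m=(W[...,2]>58)&(W[...,2]<75)&(hsv[...,1]>150)&(hsv[...,0]>=h0)&(hsv[...,0]<h1)
    n,l,s,ce=cv2.connectedComponentsWithStats(m.astype(np.uint8))
    for k in range(1,n):
        if s[k,4]>500: print(W[l==k].mean(0).round(1),W[l==k].std(0).round(1),s[k,4])
E
```

```text
t 8.6 tcp [ 629.9 -158.   151.4] yaw -10.3 tilt [-0.  0. -1.] tool shift mm [110.3  79.7 124.4] turn units -1.72
[ 628.6 -164.4   65.7] [12.4  9.   0.7] 2181
[ 711.3 -112.4   65.8] [11.2  4.8  0.6] 955
[638.8 -90.1  65.5] [11.4 11.5  1.2] 3541
[ 695.2 -174.1   65.4] [12.  11.4  1.4] 2988
```

Request:
servo_tool(
  commands=[
    [-1,[0.0276,0.02,0],[0,0,0]],
    [-1,[0.0276,0.02,0],[0,0,0]],
    [-1,[0.0276,0.02,0],[0,0,0]],
    [-1,[0.0275,0.0197,0],[0,0,0]],
    [-1,[0,0,0.03],[0,0,0]],
    [-1,[0,0,0.035],[0,0,0]],
    [-1,[0,0,0.035],[0,0,0]],
    [-1,[0,0,0.015],[0,0,0]],
    [-1,[0,0,0.008],[0,0,0]],
    [-1,[0,0,0],[0,0,0]],
  ],
)

```text
time_s: 9.5
eef_pos: [535.3, -59.8, 25.5]
ee_rot: [-0.001, 0.09, 0.996, 0.0]
force: [0.4, -0.4, -0.8]
grip_width: 1.001
grip_force: 0.0
```

Request:
servo_tool(
  commands=[
    [1,[0,0,0],[0,0,0]],
    [1,[0,0,0],[0,0,0]],
    [1,[0,0,0],[0,0,0]],
    [1,[0,0,0],[0,0,0]],
    [1,[0,0,0],[0,0,0]],
    [1,[0,0,0],[0,0,0]],
  ],
)

```text
time_s: 10.0
eef_pos: [536.7, -60.2, 28.5]
ee_rot: [0.001, 0.09, 0.996, -0.0]
force: [-3.5, 0.2, 7.8]
grip_width: 0.636
grip_force: 41.8
```

```bash
python3 - <<'E'
from h import *
to(440.5,-351,26,11.8)
E
```

```text
t 10.0 tcp [536.7 -60.2  28.5] yaw -10.3 tilt [ 0.003 -0.001 -1.   ] tool shift mm [  42.6 -303.3    2.6] turn units -3.69
```

Request:
servo_tool(
  commands=[
    [1,[0,0,-0.01],[0,0,0]],
    [1,[0,0,-0.03],[0,0,0]],
    [1,[0,0,-0.04],[0,0,-0.92]],
    [1,[0,0,-0.03],[0,0,-0.92]],
    [1,[0,0,-0.01],[0,0,-0.92]],
    [1,[0,0,0],[0,0,-0.93]],
    [1,[0.0192,-0.0331,0],[0,0,0]],
    [1,[0.0192,-0.0331,0],[0,0,0]],
    [1,[0.0192,-0.0331,0],[0,0,0]],
    [1,[0.0192,-0.0331,0],[0,0,0]],
  ],
)

```text
time_s: 10.83
eef_pos: [487.2, -206.7, 148.1]
ee_rot: [0.001, -0.103, 0.995, -0.001]
force: [1.1, -1.2, -1.6]
grip_width: 0.638
grip_force: 42.7
```

Request:
servo_tool(
  commands=[
    [1,[0.0192,-0.0331,0],[0,0,0]],
    [1,[0.0192,-0.0331,0],[0,0,0]],
    [1,[0.0192,-0.0331,0],[0,0,0]],
    [1,[0,0,0],[0,0,0]],
  ],
)

```text
time_s: 11.17
eef_pos: [449.7, -319.9, 147.9]
ee_rot: [0.0, -0.1, 0.995, -0.002]
force: [-0.0, 0.1, -1.4]
grip_width: 0.641
grip_force: 42.8
```

```bash
python3 - <<'E'
from h import *
to(440.5,-351,8,11.8)
c=wcap('w3.png'); 
E
```

```text
t 11.2 tcp [ 449.7 -319.9  147.9] yaw 11.5 tilt [ 0.001 -0.003 -1.   ] tool shift mm [ 15.3 -28.2 140. ] turn units -0.05
```

View pics/w3.png

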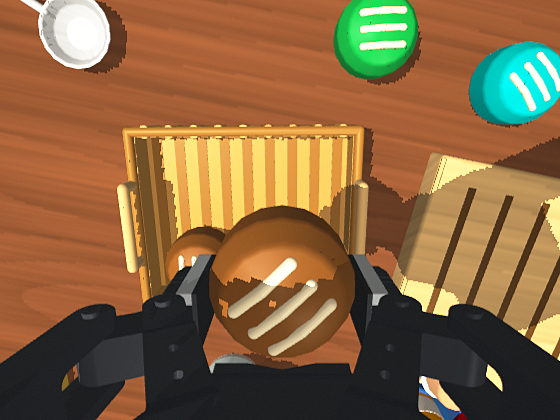

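Wrist view: the roll is held level. The basket's near rim runs from (125,130) to (362,129); I'll check its position and yaw from those corners.

```bash
python3 - <<'E'
from h import *
c=dict(np.load('pics/w3.png.npz'))
a=cast(c,125,130,28);b=cast(c,362,129,28); print(a,b,np.linalg.norm(a-b),np.degrees(np.arctan2(*(a-b)[[0,1]])))
yaw=np.radians(11.8); print('origin',(a+b)[:2]/2+70*np.array([np.cos(yaw),np.sin(yaw)]))
E
```

```text
[ 417.51278274 -443.83461714   28.        ] [ 382.68778111 -275.43046967   28.        ] 171.96725741862411 168.3162543133233
origin [ 468.62099914 -345.31781977]
```

Request:
servo_tool(
  commands=[
    [1,[0.0157,-0.0285,0],[0,0,0]],
    [1,[0,0,0.03],[0,0,0]],
    [1,[0,0,0.035],[0,0,0]],
    [1,[0,0,0.035],[0,0,0]],
    [1,[0,0,0.02],[0,0,0]],
    [1,[0,0,0.01],[0,0,0]],
    [1,[0,0,0.005],[0,0,0]],
    [1,[0,0,0],[0,0,0]],
  ],
)

```text
time_s: 11.88
eef_pos: [442.6, -345.0, 12.1]
ee_rot: [0.0, -0.103, 0.995, -0.0]
force: [0.2, -0.1, -0.9]
grip_width: 0.637
grip_force: 42.8
```

Request:
servo_tool(
  commands=[
    [1,[0.002,0,0.002],[0,0,0]],
    [1,[0,0,0.001],[0,0,0]],
    [1,[0,0,0],[0,0,0]],
    [-0.5,[0,0,0],[0,0,0]],
    [-0.5,[0,0,0],[0,0,0]],
    [-0.5,[0,0,0],[0,0,0]],
    [-0.7,[0,0,-0.015],[0,0,0]],
    [-0.7,[0,0,-0.035],[0,0,0]],
    [-1,[0,0,-0.04],[0,0,0]],
    [-1,[0,0,-0.04],[0,0,0]],
  ],
)

```text
time_s: 12.72
eef_pos: [439.9, -345.4, 140.2]
ee_rot: [-0.0, -0.103, 0.995, 0.0]
force: [0.6, -0.4, 0.5]
grip_width: 1.001
grip_force: 0.0
```

```bash
python3 - <<'E'
from h import *
to(436.2,10.2,29,-7.1)
c=wcap('w4.png'); 
E
```

```text
t 12.7 tcp [ 439.9 -345.4  140.2] yaw 11.8 tilt [-0.001  0.001 -1.   ] tool shift mm [-69.2 348.7 111.5] turn units 3.15
```

View pics/w4.png

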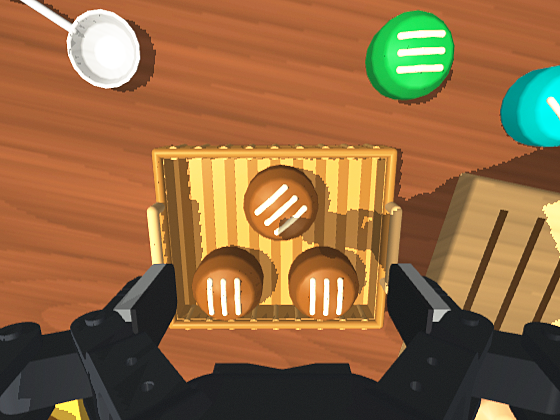

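Wrist view: the roll sits flat in the basket at (281,203). Muffin next.

Request:
servo_tool(
  commands=[
    [-1,[-0.0069,0.0349,0],[0,0,0]],
    [-1,[-0.0069,0.0349,0],[0,0,0]],
    [-1,[-0.0069,0.0349,0],[0,0,0]],
    [-1,[-0.0069,0.0349,0],[0,0,0]],
    [-1,[-0.0069,0.0349,0],[0,0,0]],
    [-1,[-0.0069,0.0349,0],[0,0,0]],
    [-1,[-0.0069,0.0349,0],[0,0,0]],
    [-1,[-0.0069,0.0349,0],[0,0,0]],
    [-1,[-0.0069,0.0349,0],[0,0,0]],
    [-1,[-0.0069,0.0349,0],[0,0,0]],
  ],
)

```text
time_s: 13.6
eef_pos: [436.1, 11.6, 138.8]
ee_rot: [0.0, -0.103, 0.995, -0.0]
force: [1.5, -0.8, -0.8]
grip_width: 1.004
grip_force: 0.0
```

Request:
servo_tool(
  commands=[
    [-1,[0,0,0],[0,0,0]],
    [-1,[0,0,0],[0,0,0]],
  ],
)

```text
time_s: 13.77
eef_pos: [436.3, 11.2, 138.8]
ee_rot: [0.0, -0.105, 0.995, -0.0]
force: [-0.1, -0.2, -0.1]
grip_width: 1.001
grip_force: 0.0
```

```bash
python3 - <<'E'
from h import *
to(436.2,10.2,29,-7.1)
E
```

```text
t 13.8 tcp [436.3  11.2 138.8] yaw 12.0 tilt [ 0. -0. -1.] tool shift mm [  0.3  -0.9 109.8] turn units 3.18
```

Request:
servo_tool(
  commands=[
    [-1,[0,0,0.035],[0,0,0]],
    [-1,[0,0,0.035],[0,0,0]],
    [-1,[0,0,0.03],[0,0,0]],
    [-1,[0,-0.001,0.01],[0,0,0]],
    [1,[0,0,0],[0,0,0]],
    [1,[0,0,0],[0,0,0]],
    [1,[0,0,0],[0,0,0]],
    [1,[0,0,0],[0,0,0]],
    [1,[0,0,0],[0,0,0]],
    [1,[0,0,0],[0,0,0]],
  ],
)

```text
time_s: 14.6
eef_pos: [437.5, 8.4, 29.9]
ee_rot: [0.001, -0.103, 0.995, -0.001]
force: [-1.0, -3.2, 7.4]
grip_width: 0.666
grip_force: 42.8
```

Request:
servo_tool(
  commands=[
    [1,[0,0,-0.01],[0,0,0]],
    [1,[0,0,-0.02],[0,0,0]],
    [1,[0,0,-0.035],[0,0,0.8]],
    [1,[0,0,-0.035],[0,0,0.8]],
    [1,[0,0,-0.015],[0,0,0.8]],
    [1,[0,0,0],[0,0,0.78]],
    [1,[0,0,0],[0,0,0]],
  ],
)

```text
time_s: 15.18
eef_pos: [436.9, 8.9, 145.0]
ee_rot: [0.001, 0.065, 0.998, -0.0]
force: [-0.5, 0.8, -2.0]
grip_width: 0.658
grip_force: 42.9
```

```bash
python3 - <<'E'
from h import *
print(sense()['grip_width'])
to(449.2,341.1,12,-7.1)
E
```

```text
0.6584350808857706
t 15.2 tcp [436.9   8.9 145. ] yaw -7.4 tilt [ 0.003 -0.001 -1.   ] tool shift mm [ 31.2 331.  132.8] turn units -0.05
```

Request:
servo_tool(
  commands=[
    [1,[0.0035,0.0368,0],[0,0,0]],
    [1,[0.0035,0.0368,0],[0,0,0]],
    [1,[0.0035,0.0368,0],[0,0,0]],
    [1,[0.0035,0.0368,0],[0,0,0]],
    [1,[0.0035,0.0368,0],[0,0,0]],
    [1,[0.0035,0.0368,0],[0,0,0]],
    [1,[0.0035,0.0368,0],[0,0,0]],
    [1,[0.0035,0.0368,0],[0,0,0]],
    [1,[0.0032,0.0366,0],[0,0,0]],
    [1,[0,0,0],[0,0,0]],
  ],
)

```text
time_s: 16.02
eef_pos: [446.5, 346.1, 142.8]
ee_rot: [-0.0, 0.06, 0.998, 0.001]
force: [0.2, -0.1, -1.1]
grip_width: 0.663
grip_force: 43.0
```

```bash
python3 - <<'E'
from h import *
to(449.2,341.1,11,-7.1)
c=wcap('w5.png'); d=save('side','side5.png')
im=d['pixels'][60:260,80:280]; a=cv2.resize(im,(400,400)); b=cv2.resize(c['pixels'],(400,300)); o=np.zeros((400,800,3),np.uint8); o[:,:400]=a;o[:300,400:]=b
cv2.imwrite('pics/c5.png',o[:,:,::-1])
E
```

```text
t 16.0 tcp [446.5 346.1 142.8] yaw -6.9 tilt [-0.     0.001 -1.   ] tool shift mm [ -3.4  -4.8 131.8] turn units 0.04
```

View pics/c5.png

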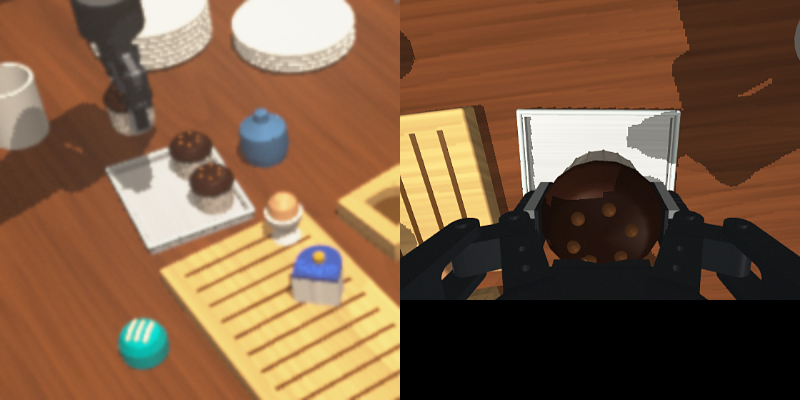

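The muffin hangs upright in the fingers above the tray's free half.

Request:
servo_tool(
  commands=[
    [1,[-0.0034,-0.0045,0.02],[0,0,0]],
    [1,[0,0,0.035],[0,0,0]],
    [1,[0,0,0.035],[0,0,0]],
    [1,[0,0,0.02],[0,0,0]],
    [1,[0,0,0.01],[0,0,0]],
    [1,[0,0,0.005],[0,0,0]],
    [1,[0,0,0],[0,0,0]],
  ],
)

```text
time_s: 16.7
eef_pos: [450.5, 335.8, 18.6]
ee_rot: [-0.0, 0.064, 0.998, -0.0]
force: [-0.2, 0.4, -0.9]
grip_width: 0.66
grip_force: 43.0
```

Request:
servo_tool(
  commands=[
    [1,[0,0,0.004],[0,0,0]],
    [1,[0,0,0.002],[0,0,0]],
    [1,[0,0,0.001],[0,0,0]],
    [1,[0,0,0],[0,0,0]],
  ],
)

```text
time_s: 17.03
eef_pos: [450.5, 336.5, 12.1]
ee_rot: [0.0, 0.063, 0.998, 0.0]
force: [-0.1, 0.5, -0.7]
grip_width: 0.663
grip_force: 43.0
```

Request:
servo_tool(
  commands=[
    [1,[0,0,0.001],[0,0,0]],
    [1,[0,0,0],[0,0,0]],
    [-0.5,[0,0,0],[0,0,0]],
    [-0.6,[0,0,0],[0,0,0]],
    [-0.7,[0,0,0],[0,0,0]],
    [-0.8,[0,0,0],[0,0,0]],
    [-1,[0,0,-0.01],[0,0,0]],
    [-1,[0,0,-0.035],[0,0,0]],
    [-1,[0,0,-0.04],[0,0,0]],
    [-1,[0,0,-0.04],[0,0,0]],
  ],
)

```text
time_s: 17.87
eef_pos: [449.8, 336.2, 137.8]
ee_rot: [-0.0, 0.063, 0.998, -0.0]
force: [0.5, 1.0, 0.9]
grip_width: 0.997
grip_force: 0.0
```

```bash
python3 - <<'E'
from h import *
to(530.5,66,140,46.4)
c=wcap('w6.png')
E
```

```text
t 17.9 tcp [449.8 336.2 137.8] yaw -7.3 tilt [-0.001 -0.    -1.   ] tool shift mm [-114.2 -257.8   -2.2] turn units -8.94
```

View pics/w6.png

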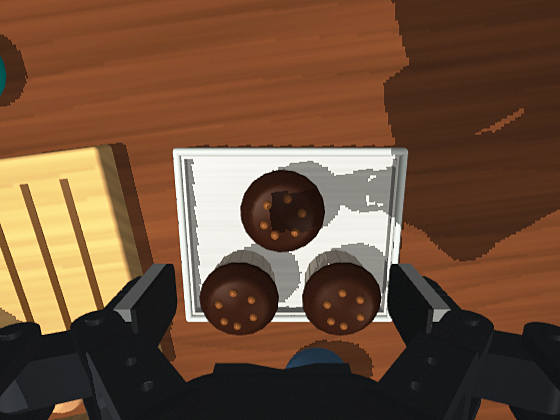

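The muffin stands on the tray at (283,211). Now the pot.

Request:
servo_tool(
  commands=[
    [-1,[-0.0143,-0.0322,-0.003],[0,0,0]],
    [-1,[-0.0143,-0.0322,-0.003],[0,0,0]],
    [-1,[-0.0143,-0.0322,-0.003],[0,0,0]],
    [-1,[-0.0143,-0.0322,-0.003],[0,0,0]],
    [-1,[-0.0143,-0.0322,-0.003],[0,0,0]],
    [-1,[-0.0143,-0.0322,-0.003],[0,0,0]],
    [-1,[-0.0143,-0.0322,-0.003],[0,0,0]],
    [-1,[-0.0141,-0.0322,-0.003],[0,0,0]],
  ],
)

```text
time_s: 18.58
eef_pos: [531.2, 64.7, 160.5]
ee_rot: [0.0, 0.063, 0.998, -0.0]
force: [0.2, 0.0, -0.4]
grip_width: 0.998
grip_force: 0.0
```

Request:
servo_tool(
  commands=[
    [-1,[0,0,0],[0,0,-0.99]],
    [-1,[0,0,0],[0,0,-0.99]],
    [-1,[0,0,0],[0,0,-0.99]],
    [-1,[0,0,0],[0,0,-0.99]],
    [-1,[0,0,0],[0,0,-0.99]],
    [-1,[0,0,0],[0,0,-0.99]],
    [-1,[0,0,0],[0,0,-0.99]],
    [-1,[0,0,0],[0,0,-0.99]],
    [-1,[0,0,0],[0,0,-0.99]],
    [-1,[0,0,0],[0,0,0]],
  ],
)

```text
time_s: 19.42
eef_pos: [531.0, 66.4, 160.2]
ee_rot: [0.0, -0.394, 0.919, -0.0]
force: [-0.8, -0.5, 0.5]
grip_width: 0.998
grip_force: 0.0
```

```bash
python3 - <<'E'
from h import *
to(530.5,66,42,46.4)
c=wcap('w7.png'); W=cloud(c); hsv=cv2.cvtColor(c['pixels'],cv2.COLOR_RGB2HSV).astype(int)
m=(W[...,2]>62)&(W[...,2]<76)&(hsv[...,0]>105)&(hsv[...,0]<130)&(hsv[...,1]>120)
cn,_=cv2.findContours(m.astype(np.uint8),0,1); k=max(cn,key=cv2.contourArea)
P=np.array([cast(c,u,v,71)[:2] for u,v in k[:,0]],np.float32)
print(cv2.contourArea(k),cv2.minAreaRect(P),P.min(0),P.max(0))
E
```

```text
t 19.4 tcp [531.   66.4 160.2] yaw 46.4 tilt [ 0.001 -0.    -1.   ] tool shift mm [7.000e-01 1.000e-01 1.182e+02] turn units -0.00
5172.0 ((530.1425170898438, 66.12588500976562), (53.298858642578125, 53.387874603271484), 44.75285720825195) [493.59494  29.44616] [556.99164   92.986244]
```

View pics/w7.png

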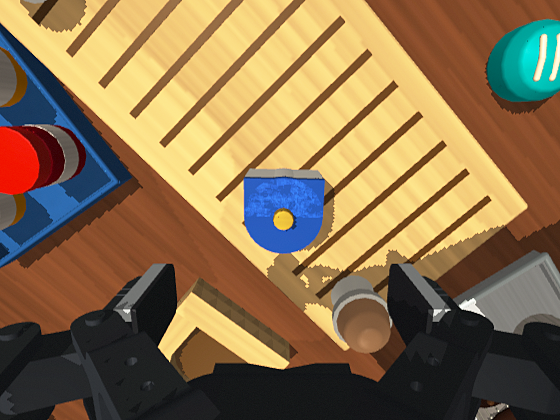

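Pot lid at (284,212): flat back towards the image top, aligned with the tool. Descending.

Request:
servo_tool(
  commands=[
    [-1,[0.001,0,0.035],[0,0,0.1]],
    [-1,[0,0,0.035],[0,0,0]],
    [-1,[0,0,0.03],[0,0,0]],
    [-1,[0,0,0.012],[0,0,0]],
    [-1,[0,0,0.006],[0,0,0]],
    [1,[0,0,0],[0,0,0]],
    [1,[0,0,0],[0,0,0]],
    [1,[0,0,0],[0,0,0]],
    [1,[0,0,0],[0,0,0]],
    [1,[0,0,0],[0,0,0]],
  ],
  squeeze=45,
)

```text
time_s: 20.3
eef_pos: [531.2, 65.7, 43.2]
ee_rot: [0.001, -0.387, 0.922, -0.001]
force: [0.2, -0.1, 6.6]
grip_width: 0.623
grip_force: 48.9
```

Request:
servo_tool(
  commands=[
    [1,[0,0,0],[0,0,0]],
    [1,[0,0,0],[0,0,0]],
  ],
)

```text
time_s: 20.47
eef_pos: [531.2, 65.7, 43.2]
ee_rot: [0.001, -0.387, 0.922, -0.001]
force: [-1.4, 0.1, 6.6]
grip_width: 0.622
grip_force: 48.9
```

```bash
python3 - <<'E'
from h import *
to(692,130.2,42,6)
E
```

```text
t 20.5 tcp [531.2  65.7  43.2] yaw 45.6 tilt [ 0.003 -0.    -1.   ] tool shift mm [-158.6  -69.7    1.7] turn units 6.59
```

Request:
servo_tool(
  commands=[
    [1,[0,0,-0.01],[0,0,0]],
    [1,[0,0,-0.03],[0,0,0]],
    [1,[0,0,-0.035],[0,0,0]],
    [1,[0,0,-0.02],[0,0,0.94]],
    [1,[0,0,0],[0,0,0.94]],
    [1,[0,0,0],[0,0,0.94]],
    [1,[0,0,0],[0,0,0.94]],
    [1,[0,0,0],[0,0,0.94]],
    [1,[0,0,0],[0,0,0.94]],
    [1,[0,0,0],[0,0,0.95]],
  ],
)

```text
time_s: 21.3
eef_pos: [530.1, 65.7, 137.5]
ee_rot: [0.0, -0.05, 0.999, -0.0]
force: [0.9, -0.5, -2.3]
grip_width: 0.624
grip_force: 48.4
```

Request:
servo_tool(
  commands=[
    [1,[-0.0333,0.0095,0],[0,0,0]],
    [1,[-0.0333,0.0095,0],[0,0,0]],
    [1,[-0.0333,0.0095,0],[0,0,0]],
    [1,[-0.0333,0.0095,0],[0,0,0]],
    [1,[-0.0333,0.0095,0],[0,0,0]],
    [1,[0,0,0],[0,0,0]],
    [1,[0,0,0],[0,0,0]],
  ],
)

```text
time_s: 21.88
eef_pos: [691.2, 130.9, 135.7]
ee_rot: [-0.001, -0.053, 0.999, -0.0]
force: [0.2, -0.5, -2.2]
grip_width: 0.626
grip_force: 48.4
```

```bash
python3 - <<'E'
from h import *
to(692,130.2,42,6)
c=wcap('w8.png')
E
```

```text
t 21.9 tcp [691.2 130.9 135.7] yaw 6.1 tilt [-0.001 -0.    -1.   ] tool shift mm [-0.9 -0.8 93.7] turn units 0.01
```

View pics/w8.png

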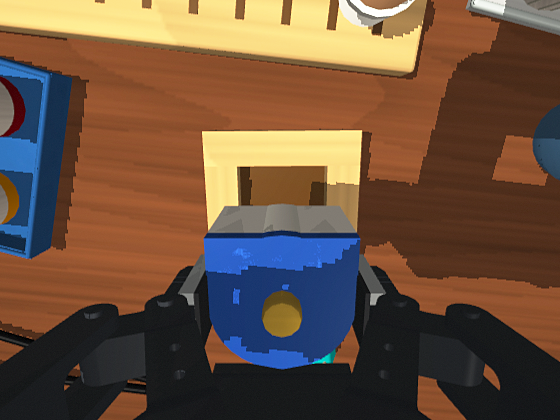

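Pot level over the block. The block's near edge runs (203,131)–(361,130) and the well's flat end (238,166)–(327,166); casting these.

```bash
python3 - <<'E'
from h import *
c=dict(np.load('pics/w8.png.npz')); s=sense(); Rt,p=wpose(s)
for a,b,o in[((203,131),(361,130.5),55),((238,166),(326.5,166),31)]:
    A=cast(c,*a,30)[:2];B=cast(c,*b,30)[:2]; d=B-A; d/=np.linalg.norm(d); n=np.array([d[1],-d[0]]); n*=np.sign(n[0])
    print(np.linalg.norm(A-B),'yaw',np.degrees(np.arctan2(n[1],n[0])),'origin',(A+B)/2+o*n)
# pot lid back edge at height tcp+27.8
h=p[2]-18.2+46; A=cast(c,204,237,h)[:2];B=cast(c,359,237,h)[:2];d=B-A;L=np.linalg.norm(d);d/=L;n=np.array([d[1],-d[0]]);n*=np.sign(n[0])
print('pot',L,np.degrees(np.arctan2(n[1],n[0])),(A+B)/2+26*n, 'knob',cast(c,283,313,h+10))
print(sense()['eef_pos'])
E
```

```text
108.47055838770179 yaw 6.196694696172991 origin [689.94952942 130.29643633]
62.32002771836432 yaw 6.019532385749959 origin [690.16390197 130.34160201]
pot 52.852177464371664 6.018957307932229 [691.51745971 129.98404197] knob [688.5173556  130.16670667 174.13905084]
[690.41320234 130.51109307 136.33905084]
```

Request:
servo_tool(
  commands=[
    [1,[0,0,0.03],[0,0,0]],
    [1,[0,0,0.03],[0,0,0]],
    [1,[0,0,0.02],[0,0,0]],
    [1,[0,0,0.008],[0,0,0]],
    [1,[0,0,0.006],[0,0,0]],
    [1,[0,0,0.005],[0,0,0]],
    [1,[0,0,0],[0,0,0]],
  ],
)

```text
time_s: 22.52
eef_pos: [690.9, 130.3, 38.4]
ee_rot: [0.0, -0.053, 0.999, -0.0]
force: [-0.4, -0.2, -1.9]
grip_width: 0.622
grip_force: 48.3
```

Request:
servo_tool(
  commands=[
    [1,[0,0,0.003],[0,0,0]],
    [1,[0,0,0.002],[0,0,0]],
    [1,[0,0,0.002],[0,0,0]],
    [1,[0,0,0],[0,0,0]],
  ],
)

```text
time_s: 22.85
eef_pos: [690.8, 130.5, 30.6]
ee_rot: [-0.0, -0.053, 0.999, -0.0]
force: [0.4, -0.9, -2.2]
grip_width: 0.621
grip_force: 48.3
```

Request:
servo_tool(
  commands=[
    [1,[0,0,0.0005],[0,0,0]],
    [-0.4,[0,0,0],[0,0,0]],
    [-0.6,[0,0,0],[0,0,0]],
    [-0.7,[0,0,0],[0,0,0]],
    [-0.8,[0,0,0],[0,0,0]],
    [-1,[0,0,-0.01],[0,0,0]],
    [-1,[0,0,-0.035],[0,0,0]],
    [-1,[0,0,-0.04],[0,0,0]],
    [-1,[0,0,-0.04],[0,0,0]],
  ],
)

```text
time_s: 23.6
eef_pos: [690.5, 130.5, 157.4]
ee_rot: [-0.0, -0.053, 0.999, 0.0]
force: [-0.3, -0.5, -0.3]
grip_width: 1.001
grip_force: 0.0
```

Request:
servo_tool(
  commands=[
    [-1,[0.04,0,-0.005],[0,0,0]],
    [-1,[0.04,0,-0.005],[0,0,0]],
    [-1,[0.04,0,-0.005],[0,0,0]],
    [-1,[0,0,0],[0,0,0]],
  ],
)

```text
time_s: 23.93
eef_pos: [564.1, 118.1, 170.2]
ee_rot: [-0.004, -0.053, 0.999, 0.0]
force: [-0.7, -0.2, -0.5]
grip_width: 1.0
grip_force: 0.0
```

```bash
python3 - <<'E'
from h import *
c=save('top','top9.png'); d=save('side','side9.png')
W=cloud(d); hsv=cv2.cvtColor(d['pixels'],cv2.COLOR_RGB2HSV).astype(int)
X,Y,Z=W[...,0],W[...,1],W[...,2]
m=(hsv[...,0]>105)&(hsv[...,0]<130)&(hsv[...,1]>120)&(abs(X-691)<60)&(abs(Y-130)<60)&(Z>45)
print(np.percentile(Z[m],[10,50,90]),m.sum())
W=cloud(c); Z=W[...,2]; n,l,s,ce=cv2.connectedComponentsWithStats((Z>30).astype(np.uint8)); q=W[l==l[190,440]]; print('jug',cv2.minAreaRect(q[:,:2].astype(np.float32)))
o=np.zeros((420,800,3),np.uint8); o[:,:560]=d['pixels']; o[:240,560:]=cv2.resize(c['pixels'][130:210,190:270],(240,240))
cv2.imwrite('pics/c9.png',o[:,:,::-1])
E
```

```text
[55.40540835 57.38395829 59.08966191] 190
jug ((634.7188720703125, -339.3158264160156), (75.3685073852539, 57.43803787231445), 87.37496948242188)
```

View pics/c9.png

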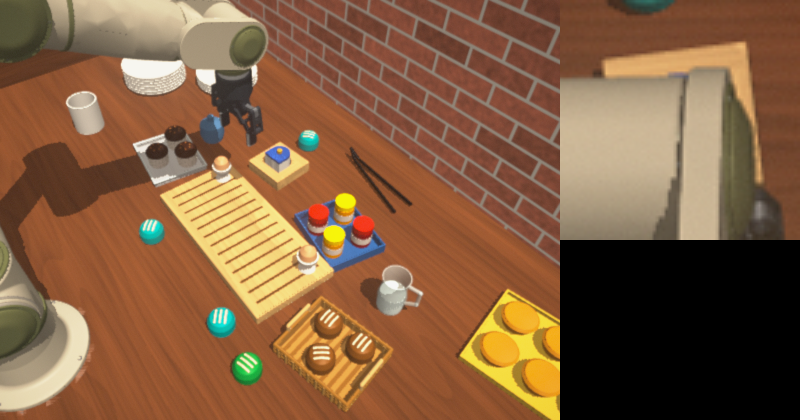

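The side view shows all five placed: the pot seated at (278,158) with its lid at 57–58 mm as expected, and the jug untouched at (395,292).

```bash
python3 -c "
from rig import *
print(finish_job())"
```

```text
the job is handed in; nothing more can be done
None
```

All five things are in their places, the jug was not touched, and the job was handed in at about 24 s of the 120 s allowed; the hand-in returned no verdict.

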